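# Mesh-check the twelve-tooth drive gear of the jar roller

## Task

Of the three white gears in the black tray, find the one that matches the brass master gear (twelve teeth), lift it level out of its pocket by its square hub, and bring it level beside the master on the blue test stand so that their teeth mesh, without forcing them. Turn it by its hub until it has driven the master round by at least an eighth of a turn (do not turn the master by hand), then take it away and set it down flat, hub up, in the green tray without dropping it. Leave the other gears and the jars where they are.

Things in the scene. Friction and masses are not known exactly. Their poses are not given: they have to be found in the camera images.
- gear12: loose white spur gear, 12 teeth (every 30 degrees, 13 mm deep, like the master's), 84 mm over the teeth, 18 mm thick, 0.18 kg. Steel square hub 28 x 28 mm in its middle, from 18 to 56 mm above the underside: the only part to grip. Origin: centre of underside; z up; x, y square to the hub's flats; a tooth's middle lies on x. This is the gear to check.
- gear8: loose white spur gear, 8 teeth (coarse), 84 mm over the teeth, 18 mm thick, 0.18 kg. Steel square hub 28 x 28 mm in its middle, from 18 to 56 mm above the underside: the only part to grip. Origin: centre of underside; z up; x, y square to the hub's flats; a tooth's middle lies on x. Wrong gear, leave it in its pocket.
- gear18: loose white spur gear, 18 teeth (fine), 84 mm over the teeth, 18 mm thick, 0.18 kg. Steel square hub 28 x 28 mm in its middle, from 18 to 56 mm above the underside: the only part to grip. Origin: centre of underside; z up; x, y square to the hub's flats; a tooth's middle lies on x. Wrong gear, leave it in its pocket.
- gear_tray: fixed black tray, 106 mm (its x) by 302 mm (its y), 20 mm high, three square pockets 90 mm inside, 16 mm deep, floor 4 mm, centred at y = -98, 0, +98 mm. Each holds one white gear, in any order; the gears' top faces stand 2 mm above the walls. Origin: centre of its underside on the table; z up.
- stand: fixed blue test stand: flat plate 190 mm (its x) by 110 mm (its y), its top 20 mm above the table. The master turns on a post at x = +45 mm, y = 0 (radius 9 mm, top 54 mm above the table); the free half at negative x is for the gear under test. Origin: centre of its underside on the table; z up.
- master: brass 12-tooth master gear, 84 mm over the teeth, underside 20, top 38, boss 46 mm above the table. Turns either way about its upright axis (friction 0.02 N m), stays where left. Origin: on its axis at the underside; z up; a tooth's middle on its x. Teeth mesh with gear12's at 72 to 76 mm between axes (play about 4 mm; tips touch at 84); turned 1:1, opposite ways.
- master_mark (a point): small red dot on the top of the master gear, 34 mm from its axis along its x, on a tooth
- green_tray: fixed green open tray for checked gears, 134 x 134 mm outside, 124 mm inside, 24 mm high, floor 5 mm thick. Origin: centre of its underside on the table; z up.
- jar_black: closed glass jar with black cap, 62 mm across, 105 mm tall; bystander. Origin: centre of its underside.
- jar_white: closed glass jar with white cap, 62 mm across, 105 mm tall; bystander. Origin: centre of its underside.
- jar_side: closed glass jar with white cap and green label, 62 mm across, 105 mm tall; bystander. Origin: centre of its underside.

How it is judged:
On the way, in this order (a step that is already met when the one before it is completed fails the run):
1. the twelve-tooth gear is lifted level out of its pocket (z of gear12 in the frame of gear_tray above 0.026 m and angle between gear12's own z axis and vertical below 0.2 rad), for 0.1 s.
2. it is level beside the master with its teeth in mesh (axes under 80 mm apart, underside within 9 mm of the plate) (horizontal distance between gear12 and master below 0.08 m and z of gear12 in the frame of stand below 0.029 m and angle between gear12's own z axis and vertical below 0.12 rad), for 0.2 s.
3. still in mesh, it has driven the master round by an eighth of a turn (red dot at least 25.5 mm from where it began) (all of step 2 and distance of master_mark from where it was at the start of the episode above 0.0255 m), for 0.05 s.
At the end, for the whole second after the job is handed in: gear12 lies at rest, flat (within 0.1 rad) and hub up on the floor of the green tray (underside within 5 mm of the floor, centre within 45 mm of the tray's centre), released, and the 8-tooth and 18-tooth gears are still in the black tray (horizontal distance between gear12 and green_tray below 0.045 m and z of gear12 in the frame of green_tray between 0.002 and 0.01 m and angle between gear12's own z axis and vertical below 0.1 rad and linear speed of gear12 below 0.02 m/s and horizontal distance between each of gear8, gear18 and gear_tray below 0.125 m); the robot touches nothing.
It fails at once if the twelve-tooth gear is dropped: free of the fingers more than about 25 mm above the plate (height (world z) of gear12 above 0.045 m and contact force between the fingers and gear12 below 0.01 N).
It fails at once if the gear is tipped by more than 0.5 rad (angle between gear12's own z axis and vertical above 0.5 rad).
It fails at once if the robot touches the master gear with more than 1 N (contact force between any of the fingers, the arm and master above 1 N).
It fails at once if the teeth are forced: more than 60 N between the two gears (contact force between gear12 and master above 60 N).
It fails at once if another gear or a jar is moved by more than 25 mm (distance of any of gear8, gear18, jar_black, jar_white, jar_side from where it was at the start of the episode above 0.025 m).
It also fails if it takes over 48 s, if anything falls off the work surface, if the arm or the gripper's body presses on something with over 40 N, if the wrist force passes 120 N, or if a joint passes its speed limit or range.

## Robot

A 6-joint arm with a two-finger parallel gripper is mounted at the origin on the work surface. World frame = base frame: x ahead of the robot, y to its left, z up, the work surface at z = 0. Lengths are in m, angles in rad, forces in N, time in s.
With the tool pointing down it reaches from about 0.3 to 0.775 m from the base axis. Payload 14.6 kg.
Tool frame: the origin (TCP) lies at the very end of the fingers, on their centre line; the grasp point (between the pads) lies 19 mm behind it; y points along the fingers, x is the direction in which the jaws open and shut, and the axes are right-handed (so a half turn about y gives the same grasp; the last joint's range is limited). The gripper opens to 94 mm and grips with 3 to 60 N. Pads are 16 mm wide; open, the fingers measure 119 mm over their backs; the gripper's body (75 mm by 177 mm) begins 78 mm behind the grasp point.
Start: joints at [1.051, 0.3, 1.521, -0, 1.321, -0.067], TCP at [0.241, 0.495, 0.205] pointing down, gripper open.
Joint ranges: [-3.03, 3.03], [-0.79, 2.21], [0.23, 2.52], [-1.04, 4.18], [0, 3.07], [-2.55, 2.55]. Speed limits (rad/s): [2.22, 2.22, 2.57, 3.14, 3.14, 3.14].

## Interface

Orientations are given as [roll, pitch, yaw] about the fixed x, y, z axes, in that order (R = Rz(yaw) Ry(pitch) Rx(roll)).
In Python, from station import * gives the robot as it stands.
- The arm moves only by the tool send_rows, never from a script. Its argument "series" is text: rows parted by semicolons, each of 7 numbers parted by spaces: the turn, a rotation vector about the tool's x, y, z in units of 5 degrees (1.0 is 5 degrees), then the shift along the tool's x, y, z in cm, then the opening, from -1 (shut) to 1 (fully open). A call has exactly 10 rows; each row is the pose to reach, as a shift and turn from the pose commanded when the call began, along the tool's axes at that moment; what a row does not reach only later rows make up. A row lasts 1/12 s, in which the tool goes at most 41.7 mm and 7.16 degrees, less where a joint would pass 70% of its speed; a pose out of reach is approached as far as the arm can. A call with a gripper value outside its range is refused whole. The fingers move at their own pace and stop on an object; "newtons" is the grip in N (left out, the last holds). Time passes only in rows, so rows that repeat a pose let the fingers close, or fill a call up. It gives the time, the measured TCP pose, the force and the opening at its end, in the units of the state.
- get_obs(): the state, without advancing time (a new reading comes with each control period).
- camera(name): name is "side" or "top"; returns the picture (480x640x3 uint8, red, green, blue); there is no depth.
- camera_info(name): a dict with "K" (3x3 intrinsics, pixels), "k1" (the pictures are not rectified: a ray, as slopes to the right and down, at radius r is drawn at 1 + k1 r^2 times it, then the intrinsics apply), "R" (3x3) and "t" (3): a world point X has camera coordinates R X + t. Camera axes: x right, y down, z forward; pixel columns grow to the right and rows downward; lengths in m; the calibration is good to about 2 mm. A picture is of the moment at which its call begins. camera_info takes no time and is no camera call.
- hand_in(): hands the job in, once; it reports no verdict.
The state is a dict: "time_s": time; "qpos": joint angles; "joint_vel": joint speeds; "tau": joint torques, N m; "ee_pos": TCP position; "eef_rot": TCP orientation; "force": force on the tool from outside, world axes, zero at the start; "moment": the same for the moment, N m; "grip_width": finger opening in m.
Only numpy, scipy, OpenCV 4.12 (cv2) and the standard library are available. Lean on these libraries where they do the work, as an engineer would, in place of code of your own. Each camera call takes 0.05 s, during which the arm holds its last target. There are 200 camera calls.

## Working session

There is one attempt and no reset: what is moved stays moved. The work goes in short steps, Python scripts to look and compute and a tool call to move; the robot and the scene stay as the last step left them, time stands still between calls to the robot, and variables do not carry over. Pictures are saved under pics/ and viewed, on a budget of 10 in all, crops included, one or two more only if the job needs it, and the job is handed in when it is done.

Besides the shell and the picture viewer there is one more tool, called after ">>>" as name(argument=value, ...) on one line, values as JSON. send_rows: Moves the arm, as the interface text tells. Its arguments: {"type":"object","properties":{"series":{"type":"string"},"newtons":{"type":"number"}},"required":["series"]}

```bash
mkdir -p pics; ls; python3 - <<'E'
from station import *
import cv2
for n in("top","side"):
    im=camera(n); cv2.imwrite(f"pics/{n}0.png",im[:,:,::-1]); i=camera_info(n); print(n,i)
print(get_obs())
E
```

```text
pics
top {'K': array([[485.31453181,   0.        , 319.84167186],
       [  0.        , 485.31453181, 234.8956481 ],
       [  0.        ,   0.        ,   1.        ]]), 'k1': -0.05942907431958394, 'R': array([[ 8.16837989e-04, -9.99896762e-01, -1.43456528e-02],
       [-9.91404374e-01,  1.06712084e-03, -1.30829001e-01],
       [ 1.30830803e-01,  1.43292091e-02, -9.91301152e-01]]), 't': array([-0.01362695,  0.59769922,  1.07669209])}
side {'K': array([[591.89793163,   0.        , 317.12637435],
       [  0.        , 591.89793163, 230.65841162],
       [  0.        ,   0.        ,   1.        ]]), 'k1': -0.09883277774653627, 'R': array([[ 0.91705123, -0.39833439, -0.0186213 ],
       [-0.23615786, -0.50487312, -0.83026056],
       [ 0.32131994,  0.76578904, -0.55706431]]), 't': array([-0.54605905,  0.19863838,  0.99986784])}
{'time_s': 0.1, 'qpos': array([ 1.05144106e+00,  3.00400635e-01,  1.52150050e+00,  1.35607412e-05,
        1.32073603e+00, -6.66009681e-02]), 'joint_vel': array([-0.00016698, -0.00188716, -0.00238066,  0.00081804,  0.00083239,
        0.00078985]), 'tau': array([ 1.23440201e-03, -5.32642579e+01, -3.53288269e+01,  7.10172113e-02,
        2.34550936e-02, -3.87439832e-05]), 'ee_pos': array([0.2404759 , 0.4943784 , 0.20495908]), 'eef_rot': array([-1.57071371e+00,  1.04132502e-03,  1.11803871e+00]), 'force': array([ 0.20161579, -0.45940109,  0.31195467]), 'moment': array([-0.00845896, -0.04846099,  0.00671311]), 'grip_width': 0.09420382667038305}
```

View pics/top0.png

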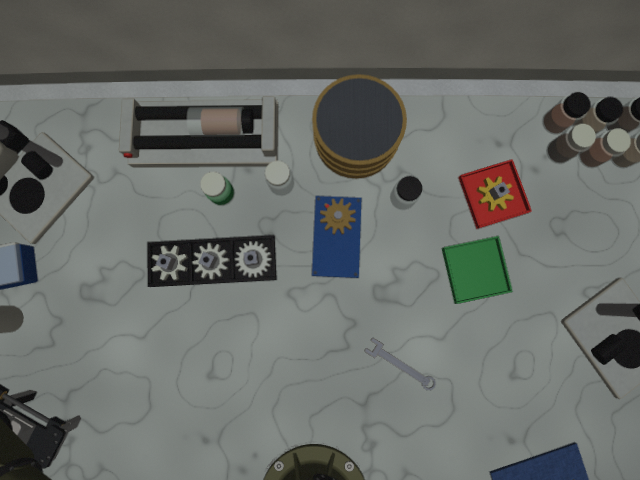

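View pics/side0.png

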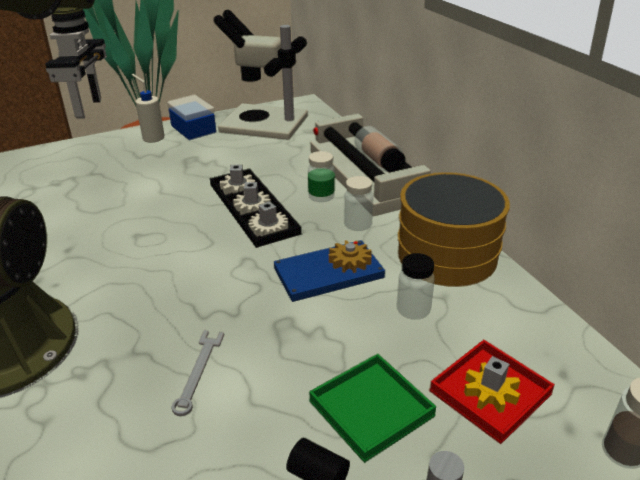

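The top view shows the black tray with gears near (168,262), (210,261) and (253,258). The stand's master is at (338,215), with the red dot near its upper left, and the green tray is at (477,270). The yellow gear in the red tray is a distractor. Next I measure these.

```bash
cat > h.py <<'E'
import numpy as np, cv2
from station import *
def ray(n,uv):
    c=camera_info(n); uv=np.atleast_2d(np.float64(uv))
    # r drawn = r(1+k1 r^2) -> opencv distortion k1
    p=cv2.undistortPoints(uv.reshape(-1,1,2),c["K"],np.array([c["k1"],0,0,0.])).reshape(-1,2)
    d=np.c_[p,np.ones(len(p))]@c["R"]; o=-c["R"].T@c["t"]
    return o,d
def onz(n,uv,z):
    o,d=ray(n,uv); return o+d*((z-o[2])/d[:,2:3])
def proj(n,X):
    c=camera_info(n); 
    return cv2.projectPoints(np.float64(np.atleast_2d(X)),cv2.Rodrigues(c["R"])[0],c["t"],c["K"],np.array([c["k1"],0,0,0.]))[0].reshape(-1,2)
def big(m,k=1):
    cs=cv2.findContours(m.astype(np.uint8),cv2.RETR_EXTERNAL,cv2.CHAIN_APPROX_NONE)[0]
    return sorted(cs,key=cv2.contourArea)[::-1][:k]
def rect(n,c,z):
    P=onz(n,c.reshape(-1,2),z)[:,:2]; return cv2.minAreaRect(P.astype(np.float32)*1000)
E
cat > m.py <<'E'
from h import *
im=cv2.imread("pics/top0.png"); hsv=cv2.cvtColor(im,cv2.COLOR_BGR2HSV); H,S,V=[hsv[:,:,i].astype(int) for i in range(3)]
def roi(m,x0,y0,x1,y1):
    o=np.zeros_like(m);o[y0:y1,x0:x1]=m[y0:y1,x0:x1];return o
print("green",rect("top",big(roi((abs(H-62)<15)&(S>120),420,210,540,320))[0],.024))
print("stand",rect("top",big(roi((abs(H-110)<12)&(S>120),290,180,380,290))[0],.020))
bt=roi((V<70),135,225,285,295)|roi((V>0),150,242,272,280)
print("tray",rect("top",big(bt)[0],.020))
br=roi((abs(H-18)<10)&(S>90)&(V>60),310,185,370,245)
c=big(br)[0]; P=onz("top",c.reshape(-1,2),.038)[:,:2]*1000
print("master",cv2.minEnclosingCircle(P.astype(np.float32)))
rd=roi(((H<6)|(H>174))&(S>130),310,185,370,245); ys,xs=np.nonzero(rd); print("dot",len(xs),onz("top",[[xs.mean(),ys.mean()]],.038)*1000)
w=roi((S<60)&(V>150),140,230,285,290)
for c in big(w,3):
    P=onz("top",c.reshape(-1,2),.022)[:,:2]*1000
    (cx,cy),r=cv2.minEnclosingCircle(P.astype(np.float32))
    d=P-[cx,cy]; a=np.arctan2(d[:,1],d[:,0]); rr=np.hypot(*d.T); g=np.linspace(-np.pi,np.pi,360,endpoint=False)
    o=np.argsort(a); f=np.interp(g,a[o],rr[o],period=2*np.pi); F=np.fft.fft(f-f.mean()); k=np.argmax(abs(F[4:25]))+4
    # tooth angle
    print("gear",(cx,cy),r,"teeth",k,np.round(abs(F[[8,12,18]]),0),"tooth phase deg",np.degrees(-np.angle(F[k])/k)+180)
crops=np.hstack([cv2.resize(im[235:290,145:280],None,fx=3.2,fy=3.2,interpolation=2),cv2.resize(im[190:245,305:375],(224,176),interpolation=2)])
big2=cv2.resize(im[238:285,185:280],None,fx=8,fy=8,interpolation=2); cv2.imwrite("pics/crop0.png",big2[:,:800])
E
python3 m.py
```

```text
green ((518.4951171875, -376.1356201171875), (131.41139221191406, 136.50839233398438), 11.555026054382324)
stand ((597.2301025390625, -52.59569549560547), (107.17007446289062, 187.51699829101562), 87.44878387451172)
tray ((539.8831787109375, 241.79820251464844), (106.21748352050781, 302.8815002441406), 3.2444448471069336)
master ((642.0792236328125, -54.545677185058594), 41.23572540283203)
dot 9 [[666.502009   -29.46648284  38.        ]]
gear (543.7028198242188, 143.2842254638672) 37.893672943115234 teeth 18 [ 31.  13. 250.] tooth phase deg 170.15515028002773
gear (538.170654296875, 243.05087280273438) 38.60139465332031 teeth 12 [ 14. 414.  29.] tooth phase deg 185.2941276530309
gear (546.915771484375, 311.71087646484375) 9.072465896606445 teeth 4 [48. 34. 20.] tooth phase deg 218.3834511501372
```

View pics/crop0.png

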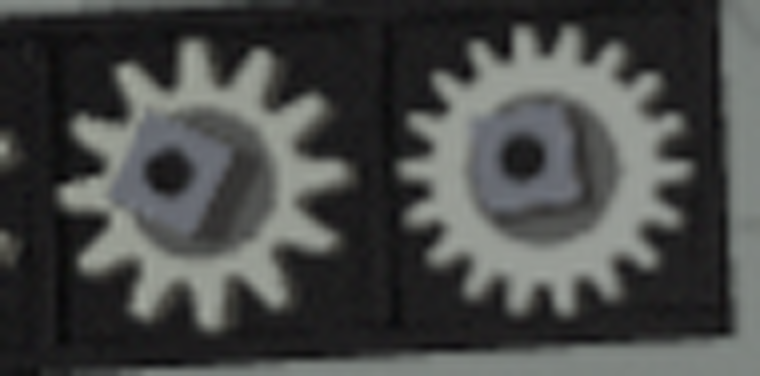

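The crop confirms that the middle gear has twelve teeth, with its hub turned to about 65°, and the gear on the right has 18. I'll move above the middle gear with the jaws partly open.

>>> send_rows(series="0 -0.1 0 -0.6 0.6 -2.3 0.1; 0 -0.25 0 -1.5 1.7 -6.0 0.1; 0 -0.25 0 -2.5 2.7 -9.8 0.1; 0 -0.25 0 -3.5 3.8 -13.6 0.1; 0 -0.25 0 -4.4 4.8 -17.4 0.1; 0 -0.25 0 -5.4 5.9 -21.2 0.1; 0 -0.25 0 -6.3 6.9 -25 0.1; 0 -0.25 0 -7.3 8 -28.7 0.1; 0 -0.25 0 -8.3 9 -32.5 0.1; 0 -0.25 0 -9.1 10 -35.9 0.1", newtons=30)

```text
time_s: 0.93
ee_pos: [0.5249, 0.2537, 0.1046]
eef_rot: [-1.57, 0.0, 1.139]
force: [0.7, 1.5, 0.4]
grip_width: 0.0518
```

```bash
cat >> h.py <<'E'
def delta(target,yawdeg):
    "tool-frame shift (cm) and turn (units) from the measured pose"
    from scipy.spatial.transform import Rotation as Ro
    o=get_obs(); R=Ro.from_euler("xyz",o["eef_rot"]); T=Ro.from_euler("xyz",[-np.pi/2,0,np.radians(yawdeg)])
    s=R.inv().apply(np.array(target)-o["ee_pos"])*100; t=np.degrees((R.inv()*T).as_rotvec())/5
    print("t",round(o["time_s"],2),"pos",np.round(o["ee_pos"],4),"yaw",round(np.degrees(o["eef_rot"][2]),2),"w",round(o["grip_width"],4),"q6",o["qpos"][5].round(2),"F",o["force"].round(1),"turn",t.round(2),"shift",s.round(2))
E
python3 - <<'E'
from h import *
im=camera("side"); cv2.imwrite("pics/side1.png",im[:,:,::-1])
delta([.5385,.2427,.030],65.3)
im=cv2.imread("pics/top0.png"); hsv=cv2.cvtColor(im,cv2.COLOR_BGR2HSV); H,S,V=[hsv[:,:,i].astype(int) for i in range(3)]
# master phase from the contour about the ring centre
m=np.zeros(H.shape,np.uint8); m[185:245,310:370]=((((abs(H-18)<10)&(S>90))|(S<90)|(((H<6)|(H>174))&(S>130)))&(V>50))[185:245,310:370]
m[:197]=m[:197]; c=big(((abs(H-110)>12)|(S<120))[185:240,317:358])
br=((abs(H-18)<12)&(S>80)&(V>50)); rd=((H<6)|(H>174))&(S>110)
mm=np.zeros_like(m); mm[185:245,310:370]=(br|rd)[185:245,310:370]
P=onz("top",big(mm)[0].reshape(-1,2),.038)[:,:2]*1000
(cx,cy),r=cv2.minEnclosingCircle(P.astype(np.float32)); d=P-[cx,cy]
a=np.arctan2(d[:,1],d[:,0]); rr=np.hypot(*d.T)
z=np.array([abs(np.sum((rr-rr.mean())*np.exp(-1j*k*a))) for k in range(6,20)]).round(); print((cx,cy),r,z)
print("phase",np.degrees(np.angle(np.sum((rr-rr.mean())*np.exp(1j*12*a)))/12)%30)
crop=cv2.resize(im[190:242,310:368],None,fx=9,fy=9,interpolation=2); cv2.imwrite("pics/crop1.png",crop)
E
```

```text
t 0.98 pos [0.5278 0.25   0.1026] yaw 65.1 w 0.052 q6 -0.76 F [ 3.7 -4.1 -1.6] turn [-0.01 -0.04 -0.03] shift [-0.2   7.26 -1.28]
(642.0792236328125, -54.545677185058594) 41.23572540283203 [ 24.  10.  38.  11.  11.  12. 354.  11.  37.  10.  14.  21.  23.   4.]
phase 16.292980219337444
```

View pics/crop1.png

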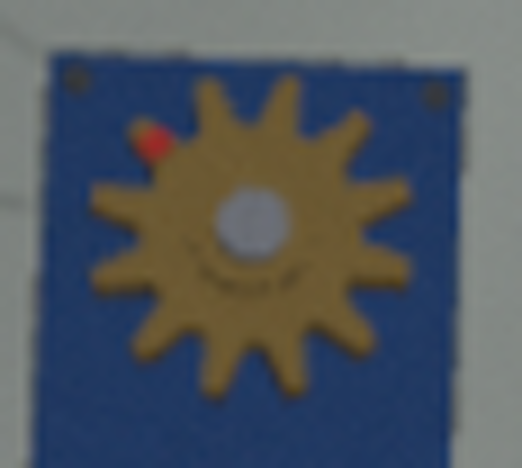

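The master's teeth sit at 16.3° modulo 30°, with the dot's tooth at about 46°. I'll settle just above the hub.

>>> send_rows(series="0 0 0 -0.3 0 -0.9 0.1; 0 0 0 -0.6 0 -1.9 0.1; 0 0 0 -0.6 1 -1.9 0.1; 0 0 0 -0.6 2 -1.9 0.1; 0 0 0 -0.6 3 -1.9 0.1; 0 0 0 -0.6 3.5 -1.9 0.1; 0 0 0 -0.6 3.5 -1.9 0.1; 0 0 0 -0.6 3.5 -1.9 0.1; 0 0 0 -0.6 3.5 -1.9 0.1; 0 0 0 -0.6 3.5 -1.9 0.1")

```text
time_s: 1.82
ee_pos: [0.5385, 0.2425, 0.0709]
eef_rot: [-1.571, -0.001, 1.14]
force: [-0.1, 0.0, 0.5]
grip_width: 0.0517
```

```bash
python3 - <<'E'
from h import *
a=camera("side"); b=camera("top")
x,y=map(int,proj("side",[.5385,.2427,.05])[0]); u,v=map(int,proj("top",[.5385,.2427,.05])[0])
A=cv2.resize(a[y-60:y+40,x-50:x+50,::-1],(395,395),interpolation=2); B=cv2.resize(b[v-30:v+30,u-30:u+30,::-1],(395,395),interpolation=2)
cv2.imwrite("pics/c2.png",np.hstack([A,B])); delta([.5385,.2427,.030],65.3)
E
```

```text
t 1.92 pos [0.5385 0.2424 0.0709] yaw 65.31 w 0.0519 q6 -0.78 F [-0.5 -0.6 -0.1] turn [0.01 0.   0.01] shift [0.02 4.09 0.02]
```

View pics/c2.png

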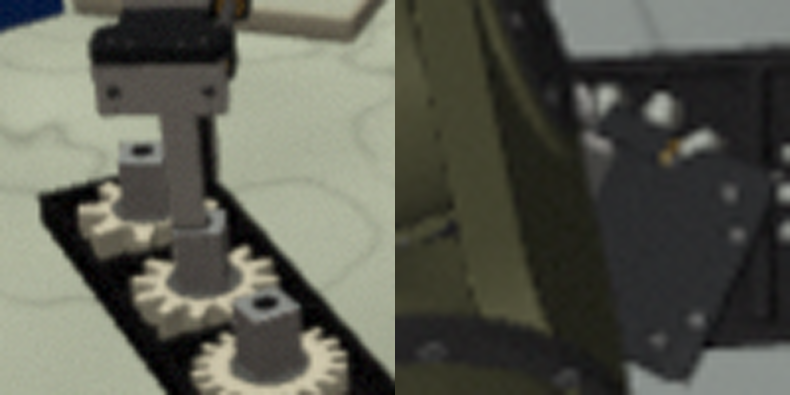

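The side crop shows the fingers straddling the hub of the 12-tooth gear. Now I descend and grip.

>>> send_rows(series="0 0 0 0 0.8 0 0.1; 0 0 0 0 2 0 0.1; 0 0 0 0 3.2 0 0.1; 0 0 0 0 4.1 0 0.1; 0 0 0 0 4.1 0 0.1; 0 0 0 0 4.1 0 -1; 0 0 0 0 4.1 0 -1; 0 0 0 0 4.1 0 -1; 0 0 0 0 4.1 0 -1; 0 0 0 0 4.1 0 -1", newtons=35)

```text
time_s: 2.75
ee_pos: [0.5387, 0.2425, 0.03]
eef_rot: [-1.572, -0.001, 1.14]
force: [1.0, 0.3, 1.7]
grip_width: 0.0278
```

```bash
python3 -c "
from h import *
delta([.5385,.2427,.15],65.3)"
```

```text
t 2.75 pos [0.5387 0.2425 0.03  ] yaw 65.31 w 0.0278 q6 -0.78 F [1.  0.3 1.7] turn [0.01 0.   0.01] shift [  0.02 -12.     0.02]
```

>>> send_rows(series="0 0 0 0 -0.3 0 -1; 0 0 0 0 -1 0 -1; 0 0 0 0 -2 0 -1; 0 0 0 0 -3.2 0 -1; 0 0 0 0 -4.5 0 -1; 0 0 0 0 -6 0 -1; 0 0 0 0 -7.5 0 -1; 0 0 0 0 -8.5 0 -1; 0 0 0 0 -9 0 -1; 0 0 0 0 -9 0 -1")

```text
time_s: 3.58
ee_pos: [0.5388, 0.2425, 0.121]
eef_rot: [-1.572, -0.002, 1.14]
force: [-0.5, 0.1, -2.8]
grip_width: 0.0278
```

```bash
python3 - <<'E'
from h import *
a=camera("side"); o=get_obs()
x,y=map(int,proj("side",o["ee_pos"])[0]); cv2.imwrite("pics/c3.png",cv2.resize(a[y-70:y+60,x-65:x+65,::-1],(520,520),interpolation=2))
# pre-mesh spot: 92 mm from the master along the stand's axis
m=np.array([.6421,-.0545]); u=np.array([np.cos(np.radians(-2.55)),np.sin(np.radians(-2.55))])
ph=65.3-11.0
for d in(.094,.074): delta([*(m-d*u),.07],ph)
E
```

```text
t 3.63 pos [0.5385 0.2423 0.1198] yaw 65.31 w 0.0279 q6 -0.78 F [-0.1  0.  -2.9] turn [0.   2.2  0.01] shift [-26.18   4.98 -13.11]
t 3.63 pos [0.5385 0.2423 0.1198] yaw 65.31 w 0.0279 q6 -0.78 F [-0.1  0.  -2.9] turn [0.   2.2  0.01] shift [-25.43   4.98 -14.96]
```

View pics/c3.png

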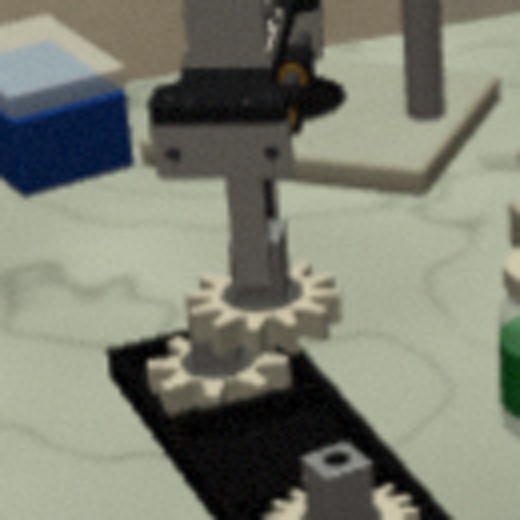

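The gear is held level and clear of the tray, so I carry it to a spot about 94 mm from the master's axis.

>>> send_rows(series="0 0.1 0 -1 0 -0.5 -1; 0 0.3 0 -3.4 0 -1.7 -1; 0 0.6 0 -6.8 0 -3.4 -1; 0 1 0 -10.5 0 -5.2 -1; 0 1.3 0 -14.1 0 -7.1 -1; 0 1.6 0 -17.6 0.5 -8.8 -1; 0 1.9 0 -21 1.5 -10.5 -1; 0 2.2 0 -23.6 2.7 -11.8 -1; 0 2.34 0 -25.4 3.8 -12.7 -1; 0 2.34 0 -26.2 5 -13.1 -1")

```text
time_s: 4.47
ee_pos: [0.5472, -0.0536, 0.0682]
eef_rot: [-1.57, 0.001, 0.932]
force: [-0.5, 0.6, -2.3]
grip_width: 0.0277
```

>>> send_rows(series="0 0 0 0 0 0 -1; 0 0 0 0 0 0 -1; 0 0 0 0 0 0 -1; 0 0 0 0 0 0 -1; 0 0 0 0 0 0 -1; 0 0 0 0 0 0 -1; 0 0 0 0 0 0 -1; 0 0 0 0 0 0 -1; 0 0 0 0 0 0 -1; 0 0 0 0 0 0 -1")

```text
time_s: 5.3
ee_pos: [0.548, -0.0504, 0.0695]
eef_rot: [-1.571, -0.0, 0.936]
force: [-0.2, 0.5, -1.6]
grip_width: 0.028
```

```bash
python3 - <<'E'
from h import *
a=camera("side"); b=camera("top")
X=[.59,-.05,.05]
x,y=map(int,proj("side",X)[0]); u,v=map(int,proj("top",X)[0])
A=cv2.resize(a[y-75:y+50,x-62:x+63,::-1],(398,398),interpolation=2); B=cv2.resize(b[v-40:v+40,u-40:u+40,::-1],(398,398),interpolation=2)
cv2.imwrite("pics/c4.png",np.hstack([A,B]))
m=np.array([.6421,-.0545]); u=np.array([np.cos(np.radians(-2.55)),np.sin(np.radians(-2.55))])
delta([*(m-.094*u),.0495],53.6);delta([*(m-.074*u),.0495],53.6)
E
```

```text
t 5.4 pos [ 0.5479 -0.0505  0.0694] yaw 53.61 w 0.0274 q6 -1.09 F [ 0.3 -0.4 -1.7] turn [-0.  0. -0.] shift [ 0.03  1.99 -0.01]
t 5.4 pos [ 0.5479 -0.0505  0.0694] yaw 53.61 w 0.0274 q6 -1.09 F [ 0.3 -0.4 -1.7] turn [-0.  0. -0.] shift [ 1.14  1.99 -1.67]
```

View pics/c4.png

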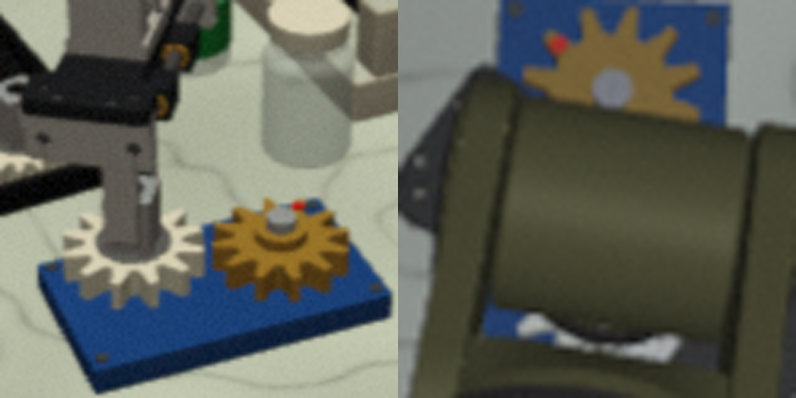

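The gear is level, 94 mm from the master's axis and in line with the gap in its teeth. I lower it to about 4 mm above the plate and slide in slowly.

>>> send_rows(series="0 0 0 0 0.4 0 -1; 0 0 0 0 1 0 -1; 0 0 0 0 1.6 0 -1; 0 0 0 0 1.95 0 -1; 0 0 0 0 1.95 0 -1; 0 0 0 0.12 1.95 -0.17 -1; 0 0 0 0.25 1.95 -0.37 -1; 0 0 0 0.4 1.95 -0.58 -1; 0 0 0 0.5 1.95 -0.74 -1; 0 0 0 0.5 1.95 -0.74 -1")

```text
time_s: 6.23
ee_pos: [0.5573, -0.0509, 0.0501]
eef_rot: [-1.571, -0.0, 0.936]
force: [0.1, 0.5, -2.1]
grip_width: 0.0276
```

```bash
python3 - <<'E'
from h import *
a=camera("side")
X=[.60,-.05,.045]
x,y=map(int,proj("side",X)[0])
A=a[y-40:y+45,x-55:x+55,::-1]
cv2.imwrite("pics/c5.png",cv2.resize(A,None,fx=7,fy=6.9,interpolation=2))
m=np.array([.6421,-.0545]); u=np.array([np.cos(np.radians(-2.55)),np.sin(np.radians(-2.55))])
delta([*(m-.074*u),.050],53.6)
hsv=cv2.cvtColor(a[:,:,::-1].copy(),cv2.COLOR_BGR2HSV).astype(int); H,S,V=hsv[:,:,0],hsv[:,:,1],hsv[:,:,2]
o=get_obs(); gx,gy=map(int,proj("side",o["ee_pos"]-[0,0,.008])[0])
mk=np.zeros_like(H);mk[gy-25:gy+30,gx-38:gx+36]=((abs(H-110)>14)&(S<75)&(V>125))[gy-25:gy+30,gx-38:gx+36]
c=big(mk)[0]; P=onz("side",c.reshape(-1,2),o["ee_pos"][2]-.008)[:,:2]
print("white bbox at top plane",P.min(0).round(4),P.max(0).round(4), "tcp",o["ee_pos"].round(4))
E
```

```text
t 6.28 pos [ 0.5571 -0.0509  0.05  ] yaw 53.61 w 0.028 q6 -1.09 F [-0.1  0.4 -2.1] turn [0. 0. 0.] shift [ 0.63  0.   -0.91]
white bbox at top plane [ 0.4617 -0.1112] [0.599  0.0383] tcp [ 0.5571 -0.0509  0.05  ]
```

View pics/c5.png

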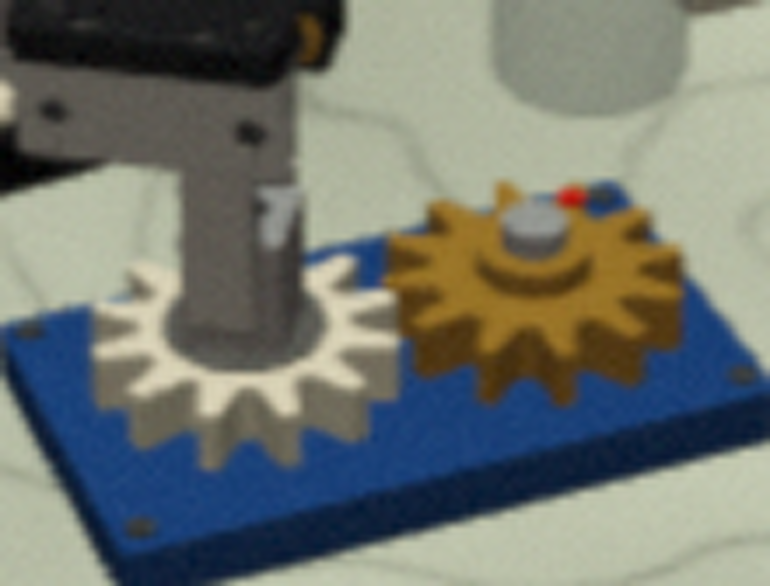

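```bash
python3 - <<'E'
from h import *
X=[.60,-.05,.045]; x,y=map(int,proj("side",X)[0])
def c(p,z): return (onz("side",[[x-55+p[0]/7-.07,y-40+p[1]/6.9-.07]],z)[0,:2]*1000).round(1)
for n,p in dict(wt=(395,305),w_opp=(95,342),w_up=(345,263),w_upL=(140,272),w_dn=(290,408),w_dnL=(207,410),w_r2=(360,380),w_l2=(140,395)).items(): print(n,c(p,.042))
for n,p in dict(mt1=(390,247),mt2=(405,308),m_r=(680,258),m_r2=(678,318)).items(): print(n,c(p,.038))
print("expected from TCP: tip at -6.4deg",np.array([557.1,-50.9])+42*np.array([np.cos(np.radians(6.4)),-np.sin(np.radians(6.4))]))
m=np.array([642.1,-54.5])
for a in (166.3,196.3): print("expected master tooth",m+42*np.array([np.cos(np.radians(a)),np.sin(np.radians(a))]))
E
```

```text
wt [598.2 -58.8]
w_opp [518.1 -40.2]
w_up [593.9 -35. ]
w_upL [541.  -15.2]
w_dn [554.1 -89. ]
w_dnL [534.  -80.7]
w_r2 [575.7 -85.6]
w_l2 [520.4 -67.2]
mt1 [610.6 -28.2]
mt2 [602.3 -56.3]
m_r [681.2 -67. ]
m_r2 [667.5 -91.7]
expected from TCP: tip at -6.4deg [598.8382526  -55.58169515]
expected master tooth [601.29493696 -44.55279787]
expected master tooth [601.78817774 -66.28800177]
```

```bash
python3 - <<'E'
from h import *
X=[.60,-.05,.045]; x,y=map(int,proj("side",X)[0])
im=cv2.imread("pics/c5.png"); 
def put(c,a,r,z,col):
    p=proj("side",[c[0]+r*np.cos(np.radians(a)),c[1]+r*np.sin(np.radians(a)),z])[0]; q=((p-[x-55,y-40]+.5)*[7,6.9]).astype(int)
    cv2.circle(im,tuple(map(int,q)),5,col,-1)
for k in range(12):
    put([.6421,-.0545],16.3+30*k,.040,.038,(255,0,255)); put([.5571,-.0509],23.6+30*k,.040,.042,(255,255,0))
cv2.imwrite("pics/c5b.png",im)
E
```

```text
(no output)
```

View pics/c5b.png

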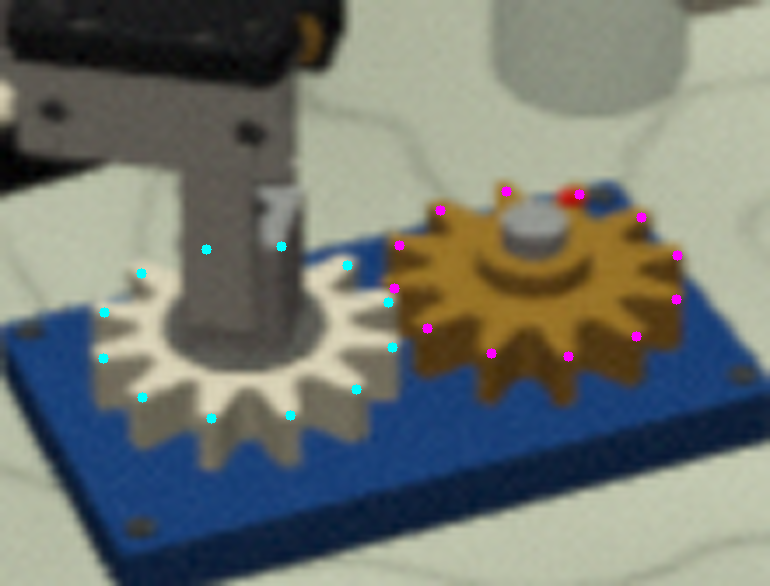

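The overlay shows the predicted teeth of both gears falling on the real ones. The white tooth at (388,302) faces the master's gap between (394,288) and (427,328). I slide in slowly.

>>> send_rows(series="0 0 0 0.07 0 -0.1 -1; 0 0 0 0.14 0 -0.2 -1; 0 0 0 0.2 0 -0.3 -1; 0 0 0 0.27 0 -0.4 -1; 0 0 0 0.33 0 -0.48 -1; 0 0 0 0.38 0 -0.55 -1; 0 0 0 0.43 0 -0.62 -1; 0 0 0 0.46 0 -0.67 -1; 0 0 0 0.46 0 -0.67 -1; 0 0 0 0.46 0 -0.67 -1", newtons=35)

```text
time_s: 7.12
ee_pos: [0.565, -0.0511, 0.0499]
eef_rot: [-1.571, 0.0, 0.936]
force: [0.1, 0.2, -2.3]
grip_width: 0.0276
```

```bash
cat > d.py <<'E'
from h import *
im=camera("top"); hsv=cv2.cvtColor(im,cv2.COLOR_RGB2HSV).astype(int); H,S=hsv[:,:,0],hsv[:,:,1]
m=np.zeros_like(H); m[185:245,310:370]=(((H<6)|(H>174))&(S>130))[185:245,310:370]; ys,xs=np.nonzero(m)
if len(xs):
    p=onz("top",[[xs.mean(),ys.mean()]],.038)[0]*1000; d=p[:2]-[642.1,-54.5]
    print("dot",len(xs),p.round(1),"ang",np.degrees(np.arctan2(d[1],d[0])).round(1),"r",np.hypot(*d).round(1),"moved",np.hypot(*(p[:2]-[666.5,-29.5])).round(1))
m=np.array([.6421,-.0545]); u=np.array([np.cos(np.radians(-2.55)),np.sin(np.radians(-2.55))])
delta([*(m-.074*u),.050],53.6)
E
python3 d.py
```

```text
dot 9 [666.5 -29.5  38. ] ang 45.7 r 35.0 moved 0.0
t 7.17 pos [ 0.5649 -0.0511  0.0499] yaw 53.61 w 0.028 q6 -1.09 F [ 0.1  0.7 -1.7] turn [-0.  0. -0.] shift [ 0.18 -0.01 -0.27]
```

>>> send_rows(series="0 0 0 0.03 0 -0.04 -1; 0 0 0 0.06 0 -0.09 -1; 0 0 0 0.09 0 -0.13 -1; 0 0 0 0.12 0 -0.18 -1; 0 0 0 0.15 0 -0.22 -1; 0 0 0 0.15 0 -0.22 -1; 0 0 0 0.15 0 -0.22 -1; 0 0 0 0.15 0 -0.22 -1; 0 0 0 0.15 0 -0.22 -1; 0 0 0 0.15 0 -0.22 -1")

```text
time_s: 8.0
ee_pos: [0.5676, -0.0512, 0.0499]
eef_rot: [-1.571, 0.0, 0.936]
force: [0.5, -0.1, -2.2]
grip_width: 0.028
```

```bash
python3 d.py
```

```text
dot 10 [666.2 -29.5  38. ] ang 46.0 r 34.7 moved 0.3
t 8.05 pos [ 0.5676 -0.0512  0.0499] yaw 53.61 w 0.028 q6 -1.09 F [-0.4  0.2 -2.8] turn [-0.  0. -0.] shift [ 0.03 -0.01 -0.04]
```

The gears mesh with no force between them. Now I turn the gear.

>>> send_rows(series="0 0.3 0 0 0 0 -1; 0 0.8 0 0 0 0 -1; 0 1.4 0 0 0 0 -1; 0 2 0 0 0 0 -1; 0 2.6 0 0 0 0 -1; 0 3.2 0 0 0 0 -1; 0 3.8 0 0 0 0 -1; 0 4.4 0 0 0 0 -1; 0 5 0 0 0 0 -1; 0 5 0 0 0 0 -1")

```text
time_s: 8.88
ee_pos: [0.5676, -0.0511, 0.0499]
eef_rot: [-1.571, -0.0, 0.497]
force: [-0.9, 0.1, -2.0]
grip_width: 0.0281
```

```bash
python3 d.py
```

```text
t 8.93 pos [ 0.5676 -0.0512  0.0499] yaw 28.66 w 0.0278 q6 -0.65 F [-0.6 -0.6 -2.4] turn [ 0.   -4.99 -0.  ] shift [ 0.05 -0.01 -0.02]
```

>>> send_rows(series="0 0.5 0 0 0 0 -1; 0 1.2 0 0 0 0 -1; 0 2 0 0 0 0 -1; 0 2.8 0 0 0 0 -1; 0 3.6 0 0 0 0 -1; 0 4.4 0 0 0 0 -1; 0 5.2 0 0 0 0 -1; 0 6 0 0 0 0 -1; 0 6.6 0 0 0 0 -1; 0 6.6 0 0 0 0 -1")

```text
time_s: 9.77
ee_pos: [0.5677, -0.0512, 0.0499]
eef_rot: [-1.571, -0.0, -0.077]
force: [0.9, 0.9, -2.6]
grip_width: 0.0278
```

```bash
python3 d.py; python3 - <<'E'
from h import *
im=camera("side"); hsv=cv2.cvtColor(im,cv2.COLOR_RGB2HSV).astype(int); H,S=hsv[:,:,0],hsv[:,:,1]
u,v=map(int,proj("side",[.642,-.0545,.038])[0])
m=np.zeros_like(H); m[v-25:v+25,u-30:u+30]=(((H<6)|(H>174))&(S>130))[v-25:v+25,u-30:u+30]; ys,xs=np.nonzero(m); print(len(xs))
if len(xs): print(onz("side",[[xs.mean(),ys.mean()]],.038)*1000)
cv2.imwrite("pics/c6.png",cv2.resize(im[v-50:v+40,u-80:u+40,::-1],None,fx=6,fy=6,interpolation=2))
E
```

```text
t 9.82 pos [ 0.5677 -0.0512  0.05  ] yaw -4.25 w 0.0277 q6 -0.08 F [ 1.2  0.1 -2.2] turn [  0.   -11.57   0.  ] shift [ 0.05 -0.    0.01]
5
[[636.27251714 -17.34218897  38.        ]]
```

View pics/c6.png

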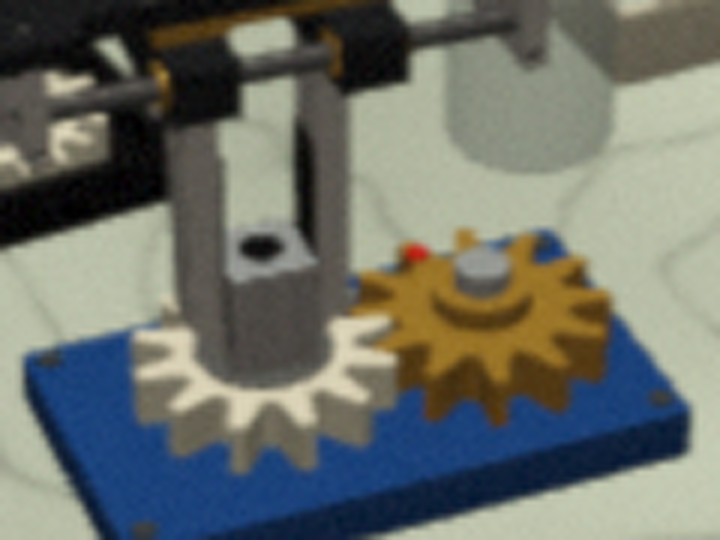

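The red dot is now at about (636,-17) mm, 32 mm from its start, so the master has turned about 53°. I back off slightly and withdraw, then lift.

>>> send_rows(series="0 -0.4 0 0 0 0 -1; 0 -0.4 0 -0.1 0 0 -1; 0 -0.4 0 -0.4 0 0 -1; 0 -0.4 0 -0.9 0 0 -1; 0 -0.4 0 -1.5 0 0 -1; 0 -0.4 0 -2 0 0 -1; 0 -0.4 0 -2.5 -0.5 0 -1; 0 -0.4 0 -2.7 -2 0 -1; 0 -0.4 0 -2.7 -4 0 -1; 0 -0.4 0 -2.7 -5 0 -1")

```text
time_s: 10.7
ee_pos: [0.541, -0.0492, 0.1023]
eef_rot: [-1.571, -0.002, -0.042]
force: [0.5, -0.3, -1.5]
grip_width: 0.0275
```

```bash
python3 -c "
from h import *
delta([.5185,-.3761,.10],-2.2);delta([.5185,-.3761,.033],-2.2)"
```

```text
t 10.7 pos [ 0.541  -0.0492  0.1023] yaw -2.4 w 0.0275 q6 -0.12 F [ 0.5 -0.3 -1.5] turn [ 0.   -0.04  0.03] shift [ -0.89   0.24 -32.75]
t 10.7 pos [ 0.541  -0.0492  0.1023] yaw -2.4 w 0.0275 q6 -0.12 F [ 0.5 -0.3 -1.5] turn [ 0.   -0.04  0.03] shift [ -0.9    6.94 -32.75]
```

>>> send_rows(series="0 0 0 0 0 -1 -1; 0 0 0 -0.1 0 -4 -1; 0 0 0 -0.2 0 -8 -1; 0 0 0 -0.3 0 -12 -1; 0 0 0 -0.4 0 -16 -1; 0 0 0 -0.5 0 -20 -1; 0 0 0 -0.6 0 -24 -1; 0 0 0 -0.7 0 -28 -1; 0 0 0 -0.8 0 -31 -1; 0 0 0 -0.9 0 -32.7 -1")

```text
time_s: 11.53
ee_pos: [0.5163, -0.3793, 0.0986]
eef_rot: [-1.571, 0.001, -0.044]
force: [-0.6, 0.5, -1.5]
grip_width: 0.0282
```

>>> send_rows(series="0 0 0 0 0 0 -1; 0 0 0 0 0 0 -1; 0 0 0 0 1 0 -1; 0 0 0 0 2.2 0 -1; 0 0 0 0 3.4 0 -1; 0 0 0 0 4.4 0 -1; 0 0 0 0 5 0 -1; 0 0 0 0 5 0 -1; 0 0 0 0 5 0 -1; 0 0 0 0 5 0 -1")

```text
time_s: 12.37
ee_pos: [0.5184, -0.3756, 0.0505]
eef_rot: [-1.571, -0.001, -0.042]
force: [-0.3, 0.0, -1.9]
grip_width: 0.0278
```

```bash
python3 - <<'E'
from h import *
delta([.5185,-.3761,.031],-2.2)
im=camera("side"); u,v=map(int,proj("side",[.5185,-.376,.05])[0])
cv2.imwrite("pics/c7.png",cv2.resize(im[v-80:v+80,u-80:u+80,::-1],(560,560),interpolation=2))
E
```

```text
t 12.37 pos [ 0.5184 -0.3756  0.0505] yaw -2.38 w 0.0278 q6 -0.64 F [-0.3  0.  -1.9] turn [ 0.01 -0.04  0.01] shift [ 0.01  1.95 -0.05]
```

View pics/c7.png

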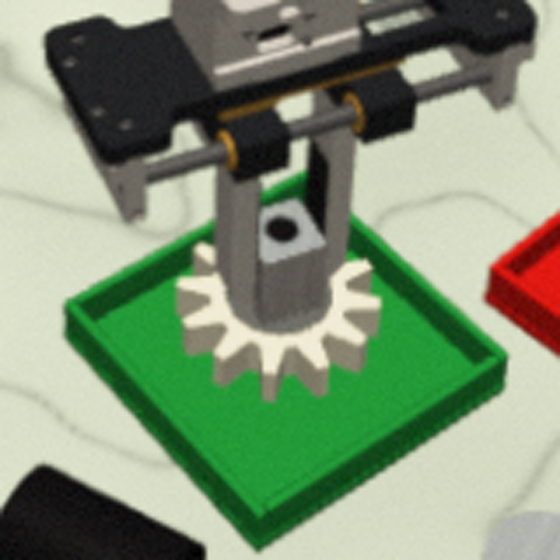

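The gear is level over the green tray and well centred. I lower it gently to the floor; contact is expected at a TCP height of about 31 mm.

>>> send_rows(series="0 0 0 0 0.4 0 -1; 0 0 0 0 0.9 0 -1; 0 0 0 0 1.3 0 -1; 0 0 0 0 1.6 0 -1; 0 0 0 0 1.75 0 -1; 0 0 0 0 1.83 0 -1; 0 0 0 0 1.88 0 -1; 0 0 0 0 1.9 0 -1; 0 0 0 0 1.9 0 -1; 0 0 0 0 1.9 0 -1")

```text
time_s: 13.25
ee_pos: [0.5181, -0.3756, 0.0311]
eef_rot: [-1.571, -0.0, -0.042]
force: [-0.7, 0.4, -2.3]
grip_width: 0.0277
```

>>> send_rows(series="0 0 0 0 0.04 0 -1; 0 0 0 0 0.08 0 -1; 0 0 0 0 0.12 0 -1; 0 0 0 0 0.12 0 -1; 0 0 0 0 0.12 0 -1; 0 0 0 0 0.12 0 -1; 0 0 0 0 0.12 0 -1; 0 0 0 0 0.12 0 -1; 0 0 0 0 0.12 0 -1; 0 0 0 0 0.12 0 -1")

```text
time_s: 14.08
ee_pos: [0.5182, -0.3756, 0.031]
eef_rot: [-1.571, -0.0, -0.042]
force: [-4.7, 4.2, 9.4]
grip_width: 0.0278
```

Contact with the floor shows as about +11 N. I release with a modest opening, then retreat upward.

>>> send_rows(series="0 0 0 0 0 0 0.2; 0 0 0 0 0 0 0.2; 0 0 0 0 0 0 0.2; 0 0 0 0 0 0 0.2; 0 0 0 0 0 0 0.2; 0 0 0 0 0 0 0.2; 0 0 0 0 -0.5 0 0.2; 0 0 0 0 -1.5 0 0.2; 0 0 0 0 -3 0 0.2; 0 0 0 0 -5 0 0.2")

```text
time_s: 14.92
ee_pos: [0.5178, -0.3752, 0.0802]
eef_rot: [-1.57, 0.001, -0.042]
force: [-0.8, 0.1, 0.5]
grip_width: 0.0561
```

>>> send_rows(series="0 0 0 0 -2 0 0.2; 0 0 0 0 -5 0 0.2; 0 0 0 0 -8 0 0.2; 0 0 0 -2 -10 0 0.2; 0 0 0 -5 -12 0 0.2; 0 0 0 -8 -12 0 0.2; 0 0 0 -11 -12 0 0.2; 0 0 0 -13 -12 0 0.2; 0 0 0 -14 -12 0 0.2; 0 0 0 -14 -12 0 0.2")

```text
time_s: 15.75
ee_pos: [0.3772, -0.3699, 0.201]
eef_rot: [-1.572, -0.001, -0.043]
force: [0.7, -0.3, 0.1]
grip_width: 0.0564
```

```bash
python3 - <<'E'
from h import *
im=camera("top"); cv2.imwrite("pics/top9.png",im[:,:,::-1]); delta([.5,-.37,.2],0)
im=camera("side"); cv2.imwrite("pics/side9.png",im[:,:,::-1])
E
```

```text
t 15.8 pos [ 0.3783 -0.3699  0.2007] yaw -2.44 w 0.0562 q6 -0.8 F [ 0.3 -0.7  0.7] turn [ 0.01 -0.49  0.01] shift [12.16  0.08  0.51]
```

View pics/side9.png

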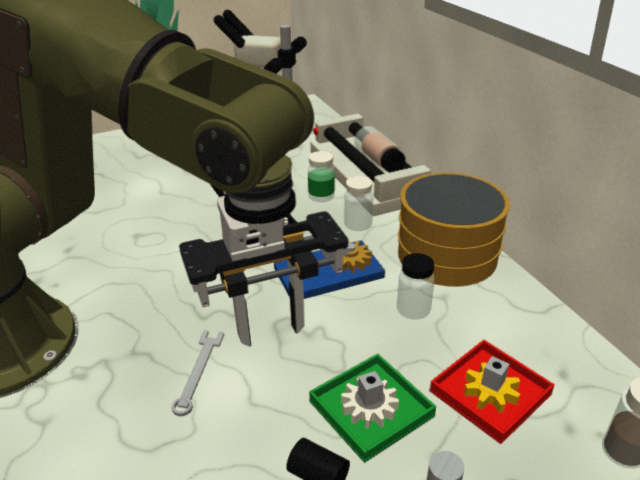

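The gear lies flat and hub up in the green tray at about (370,402), and the jars stand where they were. I check the gears in the top image and hand in.

```bash
python3 - <<'E'
from h import *
im=cv2.imread("pics/top9.png"); hsv=cv2.cvtColor(im,cv2.COLOR_BGR2HSV).astype(int); S,V=hsv[:,:,1],hsv[:,:,2]
m=np.zeros_like(S); m[235:300,445:510]=((S<60)&(V>120))[235:300,445:510]
print("gear in tray",cv2.minEnclosingCircle((onz("top",big(m)[0].reshape(-1,2),.023)[:,:2]*1000).astype(np.float32)))
a=cv2.imread("pics/top0.png"); d=np.abs(a.astype(int)-im).max(2)
print("changed px: 8-gear",(d[240:283,150:186]>60).sum(),"18-gear",(d[240:283,236:272]>60).sum(),"jars",(d[160:205,195:295]>60).sum(),(d[170:212,388:425]>60).sum())
hand_in()
E
```

```text
gear in tray ((518.64404296875, -376.1161804199219), 41.52924346923828)
changed px: 8-gear 0 18-gear 0 jars 0 0
the job is handed in; nothing more can be done
```

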